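# Close the battery tub in the desktop drawer

### The arm

A 6-joint arm with a two-finger parallel gripper is mounted at the origin on a cart in front of the work surface, level with it; the furniture and walls round the work are solid. World frame = base frame: x ahead of the robot, y to its left, z up, the work surface at z = 0. Lengths are in mm, angles in degrees, forces in N, time in s.
With the tool pointing down it reaches from about 300 to 850 mm from the base axis. Payload 4.2 kg.
Tool frame: the origin (TCP) lies at the very end of the fingers, on their centre line; the grasp point (between the pads) lies 19 mm behind it (env.tcp_to_grasp is the distance from the TCP to the grasp point, in mm); z points along the fingers, y is the line along which they close (so a half turn about z gives the same grasp; the last joint's range is limited). The gripper opens to 91 mm and grips with 3 to 60 N. Pads are 32 mm wide; open, the fingers measure 118 mm over their backs; the gripper's body (76 mm by 178 mm) begins 60 mm behind the grasp point.
Start: joints at [68.526, 18.312, 89.639, -0, 72.044, -1.146], TCP at [199.761, 539.206, 178.176] pointing down, gripper open.
Joint ranges: [-177.97, 177.97], [-48.28, 115.42], [12.27, 149.76], [-77.06, 257.06], [2.81, 150.46], [-146.56, 146.56]. Speed limits (degrees/s): [147.25, 147.25, 180, 180, 180, 180].

### API

Orientations are given as [roll, pitch, yaw] about the fixed x, y, z axes, in that order (R = Rz(yaw) Ry(pitch) Rx(roll)).
In Python, from workcell import env gives the robot as it stands.
- The arm moves only by the tool move_arm, never from a script. Its argument "plan" is a list of rows, each a list of 3 entries, a list of its own where there are three numbers: the shift along the world's x, y, z in cm, then the turn about the world's z in degrees, then the closure, from 0 (fully open) to 1 (shut). In form: [[[x, y, z], turn, claw], ...]. A call has 1 to 5 rows; each row shifts and turns the commanded pose from where the row before left it; what a row does not reach is not made up. A row lasts 1/10 s, in which the tool goes at most 50 mm and 8.59 degrees, less where a joint would pass 70% of its speed; a pose out of reach is approached as far as the arm can. A call is refused whole if a number of a shift passes 5 or a number of a turn 8.59, either way. A call with a gripper value outside its range is refused whole. The fingers move at their own pace and stop on an object; "squeeze" is the grip in N (left out, the last holds). Time passes only in rows, so rows that do not move let the fingers close. It gives the time, the measured TCP pose, the force, the opening and the grip force at its end, in the units of the state.
- env.state(): the state, without advancing time (a new reading comes with each control period).
- env.grab_frame(name): name is "scene" or "top" or "wrist"; returns a dict with "frame" (384x512x3 uint8, red, green, blue), "z_map" (384x512 float32, mm along the optical axis (not along the pixel's ray), 0 where there is no reading), "fovy" (degrees; the focal length in pixels is half the picture's height over the tangent of half this angle, whatever the lens; pixels are square), "cx", "cy" (the principal point, pixels), "D" ([k1, k2, p1, p2, k3] as OpenCV has them; the pictures are not rectified), "position" and "orientation" of the camera in the world. Camera axes: x right, y down, z forward; pixel columns grow to the right and rows downward; lengths in mm; the calibration is good to about 2 mm. A picture is of the moment at which its call begins.
- env.job_done(): hands the job in; it is judged then, once.
Trained networks look in a picture, given as the dict that the camera call returned (one of the last four; its "shot" number tells which), for a name from the list of things; names that differ only in an ending like _2 or _b are one class to them, and where a whole thing is asked for, a point or a joint stands for the part that bears it (a point fixed in the world has none). Each returns a list of dicts, best first, with "score" (0 to 1); they miss things now and then, are a little off and sometimes report something else, mostly with a low value. They report only what shows in the picture. A call takes as long as a camera call. They do not tell look-alikes from the thing itself.
- env.search_frame(picture, label): "point" ([column, row] in pixels, amid what is visible of it).
- env.landmark_of(picture, label): "point" ([column, row] in pixels: a listed point, or the origin of a listed thing).
The state is a dict: "time_s": time; "qpos": joint angles; "qvel": joint speeds; "effort": joint torques, N m; "ee_pos": TCP position; "ee_rot": TCP orientation; "force": force on the tool from outside, world axes, zero at the start; "torque": the same for the moment, N m; "gripper_width": finger opening in mm; "gripper_force": force on a finger pad.
Only numpy, scipy, OpenCV 4.12 (cv2) and the standard library are available. Lean on these libraries where they do the work, as an engineer would, in place of code of your own. Each camera call takes 0.05 s, during which the arm holds its last target. There are 200 camera calls.

### The job

The battery tub in the little drawer unit on the desk has been left open. Pull the drawer all the way out to its stop, put the wide knobbed lid on the tub and press it down until it is fully home and level all round, then push the drawer completely shut. Leave the mug, the tape and the label roll where they are.

Things in the scene. Friction and masses are not known exactly. Their poses are not given: they have to be found in the camera images.
- unit: Fixed grey drawer unit with one white drawer, 180 deep (x) x 180 wide (y) x 105 mm high. Origin: centre of its underside, on the desk; its front, where the drawer comes out, is 90 mm along its own -x axis. A sensor block 45 mm high stands at the back of its top.
- drawer (a joint): How far the drawer is out, along the unit's -x: 0 = shut, 0.140 m = fully out at its stop. Starts 0 to 25 mm out. Slides with about 2 N of friction, stays where left. Drawer 164 mm wide, top edge of its front 88 mm above the desk.
- pull_slot (a point): Middle of the drawer pull's finger slot, at the pull's top face (74 mm above the desk); moves with the drawer, axes as the unit's. Pull: level aluminium loop, 8 mm thick. The slot goes right through from above, 44 mm (x) x 90 mm (y): 22 mm behind this point is the drawer front, 22 mm before it the inner edge, 36 mm the outer edge of the loop's 114 mm wide bar. Fingertips in the slot hook the bar.
- tub_rim (a point): Centre of the mouth of the round grey battery tub fixed in the drawer, at rim height (60 mm above the desk). 66 mm behind the drawer front's outer face. Tub 86 mm outer, 78 mm inner diameter. Black rubber seal segments stand 5 mm proud of the rim: a lid laid on rests 5 mm high until pressed; about 9 N in the middle (12 to 20 N is good) pushes them flush and they stay down.
- lid: Loose grey lid, 60 g, plug down on the desk. Origin: centre of the plug's underside, z up. Plug 70 mm diameter, 8 mm high, chamfered (4 mm play all round in the tub); plate 92 mm diameter at z = 8 to 13 mm; central round knob 28 mm diameter at z = 13 to 33 mm. Origin is 3 mm below the rim point when resting on the seal, 8 mm below when seated, plate on rim.
- mug: Bystander: spotted white mug, 92 x 127 x 93 mm, loose. Origin at its underside's centre.
- tape: Bystander: small black roll of tape, 62 mm diameter, 19 mm high, loose, lying flat. Origin at its underside's centre.
- labels: Bystander: white roll of labels, 62 mm diameter, 34 mm high, loose, lying flat. Origin at its underside's centre.
Mind the look-alikes: they are no part of the job. Of the things that look like the lid, take the one that is nearest to the robot's base at the start.

How it is judged:
By the outcome, as a careful person would: the job done as asked, in the order asked, and still so for the second after the job is handed in, with the robot touching nothing.
It also fails if it takes over 72 s, if anything falls off the work surface, if the arm or the gripper's body presses on something with over 40 N, if the wrist force passes 120 N, or if a joint passes its speed limit or range.

## Working session

There is one attempt and no reset: what is moved stays moved. The work goes in short steps, Python scripts to look and compute and a tool call to move; the robot and the scene stay as the last step left them, time stands still between calls to the robot, and variables do not carry over. Pictures are saved under pics/ and viewed, at most 10 in all, crops included, and the job is handed in when it is done.

Besides the shell and the picture viewer there is one more tool, called as name(argument=value, ...) on one line, values as JSON. move_arm: Moves the arm, as the interface text tells. Its arguments: {"type":"object","properties":{"plan":{"type":"array","items":{"type":"array"}},"squeeze":{"type":"number"}},"required":["plan"]}

```bash
mkdir -p pics; cat > h.py <<'E'
import sys; sys.path.insert(0,'.')
import numpy as np, cv2
from scipy.spatial.transform import Rotation as R
from workcell import env
def K(p):
    h,w=p['frame'].shape[:2]; f=h/2/np.tan(np.radians(p['fovy'])/2)
    return np.array([[f,0,p['cx']],[0,f,p['cy']],[0,0,1.]])
def cam(p):
    o=np.array(p['orientation'],float)
    r=o if o.shape==(3,3) else R.from_euler('xyz',o,degrees=True).as_matrix()
    return r,np.array(p['position'],float)
def ray(p,px):
    u=cv2.undistortPoints(np.array([[px]],float),K(p),np.array(p['D'],float))[0,0]
    r,t=cam(p); return t,r@np.array([u[0],u[1],1.])
def at_z(p,px,z):
    t,d=ray(p,px); return t+d*(z-t[2])/d[2]
def depth(p,px):
    c,r=[int(round(v)) for v in px]
    w=p['z_map'][max(r-2,0):r+3,max(c-2,0):c+3]; w=w[w>0]
    if not len(w): return None
    t,d=ray(p,px); return t+d*np.median(w)
def save(p,n): cv2.imwrite('pics/'+n,p['frame'][:,:,::-1])
E
python3 - <<'E'
from h import *
np.set_printoptions(precision=1,suppress=True)
ims=[]
for n in ['scene','top']:
    p=env.grab_frame(n); print(n,p['position'],p['orientation'],p['fovy'],p['D']); ims.append(p['frame'])
    for l in ['unit','pull_slot','tub_rim','lid','mug','tape','labels']:
        for d in env.landmark_of(p,l)[:4]:
            print(l,'lm',round(d['score'],2),np.array(d['point']),depth(p,d['point']), at_z(p,d['point'],{'pull_slot':74,'tub_rim':60}.get(l,0)))
    for d in env.search_frame(p,'lid')[:4]: print('lid s',round(d['score'],2),np.array(d['point']),depth(p,d['point']))
    save(p,n+'0.png')
print(env.state())
E
```

```text
scene [-463.1 -884.3  643.7] [-113.9   -0.1  -51.3] 52.60147274383129 [-0.1  0.   0.   0.   0. ]
unit lm 0.76 [255.9 183.9] [691.   38.2  35.7] [758.7  92.3   0. ]
pull_slot lm 0.68 [237.6 171.8] [695.  140.8  63.4] [673.9 122.1  74. ]
tub_rim lm 0.78 [252.6 168. ] [696.8  60.2  98.5] [778.6 126.8  60. ]
lid lm 0.58 [359.6 297.6] [ 306.5 -604.4   15.3] [ 325.3 -597.6    0. ]
lid lm 0.51 [261.4 219.9] [ 483.7 -152.2   16.1] [ 508.  -133.4    0. ]
mug lm 0.69 [173.1 179.4] [540.1 382.1  16.8] [567.1 416.1   0. ]
tape lm 0.54 [320.1 245.1] [ 466.2 -396.3   15.2] [ 488.7 -384.5    0. ]
tape lm 0.25 [294.8 228.2] [ 486.9 -288.1   28.8] [ 531.4 -260.2    0. ]
labels lm 0.83 [293.4 226.8] [ 485.2 -283.5   33.1] [ 536.7 -250.9    0. ]
lid s 0.89 [359.  295.4] [ 315.6 -598.7   13.8]
lid s 0.53 [259.1 218.3] [ 482.7 -142.8   19.7]
top [-104.8 -140.3 1830.7] [-159.1    0.5  -88.1] 43.7923267643498 [-0.1  0.   0.   0.   0. ]
unit lm 0.97 [205.6 151.2] [724.6 100.1 106.3] [775.7 114.9   0. ]
pull_slot lm 0.87 [203.6 167. ] [693.2 115.3  20.2] [669.5 107.7  74. ]
tub_rim lm 0.95 [201.3 147.1] [743
[... 182 characters left out ...]
]
mug lm 0.9 [131.6 195.5] [537.3 385.1  77.4] [565.7 408.2   0. ]
tape lm 0.71 [323.7 219.2] [ 486.5 -381.2    1.3] [ 486.9 -381.4    0. ]
labels lm 0.7 [295.9 215.3] [ 489.8 -267.1   31.8] [ 500.3 -269.4    0. ]
lid s 0.92 [265.1 214.2] [ 491.4 -145.1   29.9]
lid s 0.62 [375.3 258.5] [ 325.9 -577.7   19.2]
{'time_s': 0.9, 'qpos': array([68.5, 18.3, 89.6,  0. , 72. , -1.1]), 'qvel': array([ 0. ,  0.1,  0. , -0. ,  0.1,  0. ]), 'effort': array([ -0. , -41.2, -23.2,   0.1,   0. ,  -0. ]), 'ee_pos': array([199.8, 539.2, 178.2]), 'ee_rot': array([180. ,   0. , 159.7]), 'force': array([-0.5,  0.6, -1. ]), 'torque': array([ 0., -0., -0.]), 'gripper_force': 0.0, 'gripper_width': 91.19724738848528}
```

```bash
python3 - <<'E'
import cv2
a=cv2.imread('pics/top0.png')[90:310,80:430]
cv2.imwrite('pics/top0c.png',cv2.resize(a,(788,495),interpolation=cv2.INTER_CUBIC))
E
```

```text
(no output)
```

View pics/top0c.png

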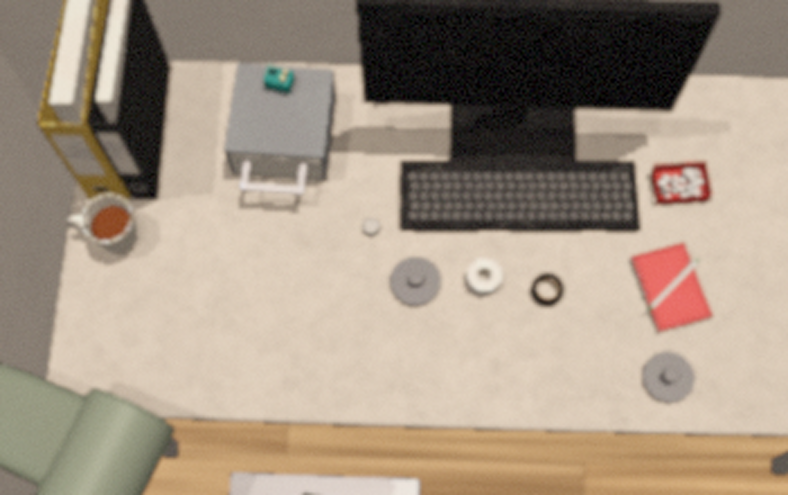

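View pics/scene0.png

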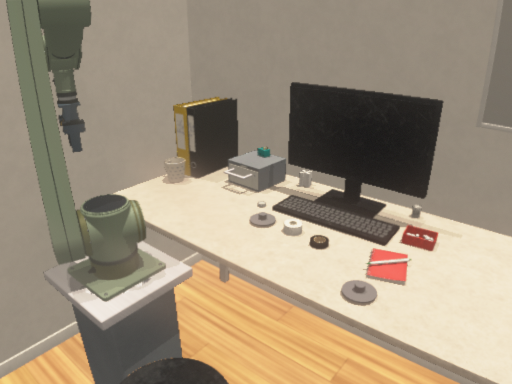

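```bash
cat >> h.py <<'E'
def cloud(p):
    h,w=p['z_map'].shape
    uv=np.stack(np.meshgrid(np.arange(w),np.arange(h)),-1).reshape(-1,1,2).astype(float)
    u=cv2.undistortPoints(uv,K(p),np.array(p['D'],float))[:,0]
    r,t=cam(p); z=p['z_map'].reshape(-1,1)
    P=t+(np.c_[u,np.ones(len(u))]*z)@r.T
    P[z[:,0]<=0]=np.nan
    return P
def sel(P,c,rad,z0,z1):
    return P[(np.hypot(P[:,0]-c[0],P[:,1]-c[1])<rad)&(P[:,2]>z0)&(P[:,2]<z1)]
E
python3 - <<'E'
from h import *
np.set_printoptions(precision=1,suppress=True)
p=env.grab_frame('top'); P=cloud(p)
for nm,c,rad,z0,z1 in [('top',(775,118),150,98,114),('pull',(665,108),80,60,84),('lid',(491,-145),60,5,20),('knob',(491,-145),40,24,40)]:
    q=sel(P,c,rad,z0,z1)
    r=cv2.minAreaRect(q[:,:2].astype(np.float32)); print(nm,len(q),q.mean(0),r,cv2.minEnclosingCircle(q[:,:2].astype(np.float32)))
E
```

```text
top 1480 [776.9 112.5 105.2] ((784.5139770507812, 112.38279724121094), (181.25315856933594, 184.90176391601562), 87.47789764404297) ((783.9842529296875, 111.4311294555664), 125.0300521850586)
pull 240 [667.8 113.8  73. ] ((667.4075317382812, 106.18836975097656), (144.05233764648438, 70.15090942382812), 89.82933807373047) ((673.96728515625, 106.88932037353516), 74.73985290527344)
lid 343 [ 494.3 -142.7   11.9] ((495.6613464355469, -146.0127716064453), (109.57184600830078, 109.30380249023438), 30.098922729492188) ((491.3066101074219, -145.13885498046875), 58.761940002441406)
knob 38 [ 494.4 -143.2   31.1] ((488.1759338378906, -148.57872009277344), (42.15485763549805, 36.011131286621094), 68.38214111328125) ((488.568603515625, -148.28543090820312), 24.88442039489746)
```

move_arm(plan=[[[4,-5,2],8.5,0.5],[[5,-5,2],8.5,1],[[5,-5,2],3,1],[[5,-5,2],0,1],[[5,-5,2],0,1]])

```text
time_s: 1.45
ee_pos: [364.5, 367.0, 247.3]
ee_rot: [180.0, 0.0, 179.1]
force: [1.5, 0.7, 0.0]
gripper_width: 53.9
gripper_force: 0.0
```

move_arm(plan=[[[2,-5,0],0,1],[[3,-5,0],0,1],[[3,-5,0],0,1],[[3,-5,0],0,1],[[0,0,0],0,1]])

```text
time_s: 1.95
ee_pos: [461.7, 188.5, 246.6]
ee_rot: [-179.9, 0.1, 178.6]
force: [-0.4, 1.4, 0.5]
gripper_width: 13.8
gripper_force: 0.0
```

```bash
cat > look.py <<'E'
from h import *
np.set_printoptions(precision=1,suppress=True)
def look(labels,name=None):
    p=env.grab_frame('wrist'); s=env.state(); print('tcp',s['ee_pos'],s['ee_rot'],s['time_s'])
    for l in labels:
        for d in env.landmark_of(p,l)[:2]:
            print(l,round(d['score'],2),np.array(d['point']),depth(p,d['point']),at_z(p,d['point'],{'pull_slot':74,'tub_rim':60}.get(l,0)))
    if name: save(p,name)
    return p
E
python3 - <<'E'
from look import *
p=look(['pull_slot','unit','tub_rim'],'w1.png'); P=cloud(p)
q=sel(P,(665,110),80,66,82); q=q[q[:,0]<690]; print(len(q),q.mean(0),cv2.minAreaRect(q[:,:2].astype(np.float32)))
q=sel(P,(775,115),150,98,114); print(len(q),cv2.minAreaRect(q[:,:2].astype(np.float32)), p['position'],p['orientation'])
E
```

```text
tcp [460.3 191.1 246.5] [180.    0.  178.8] 2.0
unit 0.27 [ 60.  196.3] [ 495.5 -129.9   19.3] [ 499.9 -144.1    0. ]
0 [nan nan nan] ((0.0, 0.0), (0.0, 0.0), 0.0)
0 ((0.0, 0.0), (0.0, 0.0), 0.0) [395.4 190.9 453.7] [166.3   0.1  88.7]<stdin>:3: RuntimeWarning: Mean of empty slice.
  ret = um.true_divide(
```

View pics/w1.png

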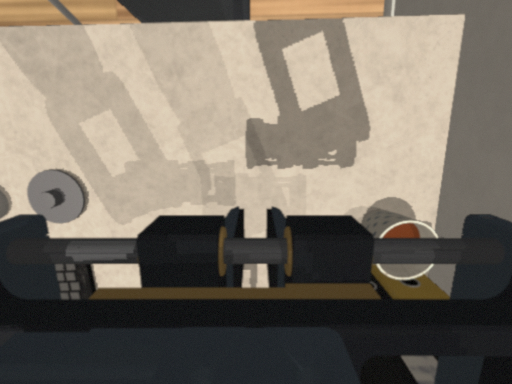

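move_arm(plan=[[[5,-2,2],0,1],[[5,-2,2],0,1],[[5,-2,0],0,1],[[5,-1,0],0,1],[[5,0,0],0,1]])

```text
time_s: 2.65
ee_pos: [692.8, 131.1, 282.0]
ee_rot: [180.0, 0.0, 179.1]
force: [0.8, 0.8, 0.5]
gripper_width: 0.6
gripper_force: 0.0
```

move_arm(plan=[[[4,0,0],0,1],[[2,0,0],0,1],[[0,0,0],0,1]])

```text
time_s: 2.95
ee_pos: [753.2, 132.5, 278.2]
ee_rot: [-180.0, -0.1, 179.2]
force: [-1.1, -0.1, -0.7]
gripper_width: -0.0
gripper_force: 0.0
```

```bash

python3 - <<'E'
from look import *
p=look(['pull_slot','unit','tub_rim'],'w2.png'); P=cloud(p)
q=sel(P,(665,110),80,66,82); q=q[q[:,0]<690]; print(len(q),q.mean(0),cv2.minAreaRect(q[:,:2].astype(np.float32)))
q=sel(P,(775,115),150,98,114); print(len(q),cv2.minAreaRect(q[:,:2].astype(np.float32)), p['position'],p['orientation'])
E
```

```text
tcp [751.6 132.4 279.3] [-180.    -0.2  179.2] 3.0
unit 0.84 [243.5 185.5] [764.  116.8 105.4] [785.2 112.    0. ]
1309 [653.4 115.8  74.2] ((662.6519775390625, 109.29582214355469), (128.0924072265625, 55.47470474243164), 89.35071563720703)
9878 ((758.6065673828125, 112.03131866455078), (180.06158447265625, 127.7192611694336), 87.38845825195312) [687.7 133.8 485.5] [166.5  -0.   89.2]
```

View pics/w2.png

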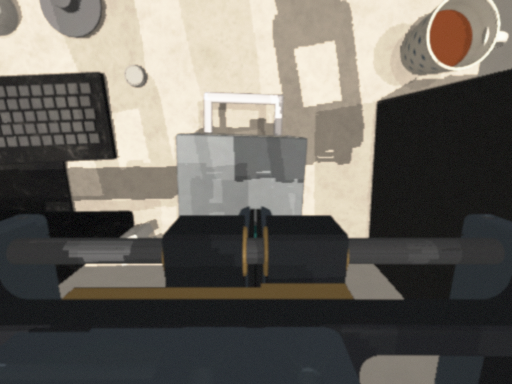

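```bash

python3 - <<'E'
from look import *
p=env.grab_frame('wrist'); P=cloud(p); a=np.radians(-2.6); ex=np.array([np.cos(a),np.sin(a)]); ey=np.array([-ex[1],ex[0]])
def uv(q): return np.c_[q[:,:2]@ex,q[:,:2]@ey]
q=uv(sel(P,(760,112),150,100,112)); print('top u',np.percentile(q[:,0],[1,5,50]),'v',np.percentile(q[:,1],[1,99]))
q=uv(sel(P,(660,112),90,66,82)); q=q[(q[:,0]<690)]; print('pull v',np.percentile(q[:,1],[1,2,98,99]),'u',np.percentile(q[:,0],[1,2]))
vm=np.percentile(q[:,1],[1,99]).mean(); b=q[abs(q[:,1]-vm)<35]; print('bar u',np.percentile(b[:,0],[2,10,50,90,98]),'v mid',vm)
q=uv(sel(P,(690,112),90,83,93)); print('front top',len(q),np.percentile(q,[5,50,95],axis=0))
um=np.percentile(b[:,0],[2,98]); us=um[0]+36
print('slot world',us*ex+vm*ey,ex,ey)
E
```

```text
top u [689.8 693.8 740.5] v [ 58.7 233.8]
pull v [ 90.6  90.9 202.1 202.7] u [630.5 630.8]
bar u [630.9 631.9 637.7 643.3 644.2] v mid 146.62055264865742
front top 107 [[688.1  70.3]
 [688.6 147.3]
 [689.1 218.6]]
slot world [672.8 116.2] [ 1. -0.] [0. 1.]
```

move_arm(plan=[[[-4,-0.8,-2],-1.8,1],[[-4,-0.8,-4],0,1],[[0,0,-4],0,1],[[0,0,-3],0,1],[[0,0,0],0,1]])

```text
time_s: 3.7
ee_pos: [672.4, 114.9, 153.0]
ee_rot: [-179.9, -0.5, 177.3]
force: [-0.8, 0.2, -0.8]
gripper_width: 0.3
gripper_force: 0.0
```

```bash
python3 - <<'E'
from look import *
p=look([]); s=env.state(); P=cloud(p)
q=P[(P[:,2]>66)&(P[:,2]<82)&(P[:,0]<652)&(abs(P[:,1]-116)<70)];print(len(q), np.percentile(q[:,:2],[1,99],axis=0) if len(q) else '')
E
```

```text
tcp [674.7 115.2 155.9] [-180.    -0.2  177.3] 3.75
1542 [[634.5  61.6]
 [651.6 172.3]]
```

move_arm(plan=[[[-0.2,0.1,-3],0,1],[[0,0,-3],0,1],[[0,0,-1.5],0,1],[[0,0,0],0,1]])

```text
time_s: 4.15
ee_pos: [674.5, 116.4, 81.6]
ee_rot: [-180.0, -0.0, 177.3]
force: [0.4, -1.0, 0.4]
gripper_width: 0.4
gripper_force: 0.0
```

move_arm(plan=[[[-0.3,0,-0.5],0,1],[[0,0,-1.2],0,1],[[0,0,-0.7],0,1],[[0,0,0],0,1]])

```text
time_s: 4.55
ee_pos: [670.9, 116.1, 56.3]
ee_rot: [-180.0, -0.1, 177.3]
force: [-1.4, 0.9, 0.3]
gripper_width: 0.1
gripper_force: 0.0
```

move_arm(plan=[[[-1,0.05,0],0,1],[[-2.5,0.1,0],0,1],[[-2.5,0.1,0],0,1],[[-2.5,0.1,0],0,1],[[-2.5,0.1,0],0,1]])

```text
time_s: 5.05
ee_pos: [560.3, 120.7, 57.9]
ee_rot: [180.0, 0.0, 177.3]
force: [1.2, 1.2, -0.5]
gripper_width: 0.8
gripper_force: 0.0
```

move_arm(plan=[[[-1,0.05,0],0,1],[[-1,0.05,0],0,1],[[-0.5,0,0],0,1],[[0,0,0],0,1]])

```text
time_s: 5.45
ee_pos: [536.8, 121.7, 57.5]
ee_rot: [180.0, 0.0, 177.3]
force: [-0.6, 0.1, -0.7]
gripper_width: 0.9
gripper_force: 0.0
```

move_arm(plan=[[[-0.5,0,0],0,1],[[-0.4,0,0],0,1],[[0,0,0],0,1]])

```text
time_s: 5.75
ee_pos: [527.3, 121.6, 57.2]
ee_rot: [-180.0, -0.0, 177.3]
force: [-0.4, 0.0, -0.0]
gripper_width: 0.8
gripper_force: 0.0
```

move_arm(plan=[[[-0.3,0,0],0,1],[[-0.2,0,0],0,1],[[0,0,0],0,1]])

```text
time_s: 6.05
ee_pos: [522.4, 121.6, 57.3]
ee_rot: [180.0, -0.0, 177.3]
force: [0.2, 0.2, -0.2]
gripper_width: 0.4
gripper_force: 0.0
```

```bash
python3 - <<'E'
from look import *
p=look([]); P=cloud(p)
q=P[(P[:,2]>64)&(P[:,2]<84)&(P[:,0]<690)&(P[:,0]>420)&(abs(P[:,1]-120)<70)];print('wrist',len(q), np.percentile(q[:,:2],[1,99],axis=0) if len(q) else '')
p=env.grab_frame('top'); P=cloud(p)
for l in ['pull_slot','tub_rim']:
    for d in env.landmark_of(p,l)[:1]: print(l,d['score'],at_z(p,d['point'],74 if l[0]=='p' else 60))
save(p,'top1.png')
q=P[(P[:,2]>64)&(P[:,2]<84)&(P[:,0]<690)&(P[:,0]>420)&(abs(P[:,1]-120)<70)];print('top',len(q), np.percentile(q[:,:2],[1,99],axis=0) if len(q) else '')
E
```

```text
tcp [522.6 121.7  57.4] [180.    0.  177.3] 6.1
wrist 0 
pull_slot 0.51 [662.2 114.8  74. ]
top 60 [[634.8  58.1]
 [688.4 106. ]]
```

```bash
python3 - <<'E'
from look import *
a=cv2.imread('pics/top1.png')[110:240,110:290]
p=env.grab_frame('scene'); b=p['frame'][100:240,160:340,::-1]
cv2.imwrite('pics/c1.png',np.vstack([cv2.resize(a,(400,289)),cv2.resize(b,(400,311))]))
E
```

```text
(no output)
```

View pics/c1.png

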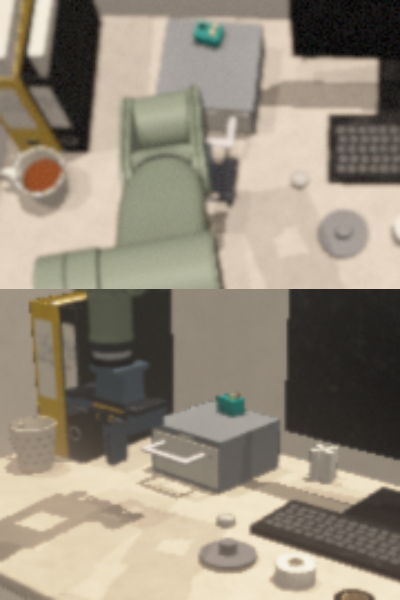

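```bash
cat >> h.py <<'E'
def proj(p,X):
    r,t=cam(p); rv=cv2.Rodrigues(r.T)[0]
    return cv2.projectPoints(np.array([X],float),rv,-r.T@t,K(p),np.array(p['D'],float))[0].reshape(2)
E
python3 - <<'E'
from look import *
p=env.grab_frame('scene'); s=env.state(); print(s['ee_pos'],s['gripper_width'],s['force'])
print(proj(p,s['ee_pos']),proj(p,[637,118,74]),proj(p,[522,121,0]))
r,t=cam(p); X=s['ee_pos']; print('zcam',(r.T@(X-t))[2])
c,rr=[int(v) for v in proj(p,X)]
print(p['z_map'][rr-12:rr+6:2,c-12:c+13:3])
cv2.imwrite('pics/c2.png',cv2.resize(p['frame'][120:220,170:290,::-1],(720,600),interpolation=cv2.INTER_CUBIC))
E
```

```text
[522.8 121.7  57.4] 0.24208218180790506 [0.2 0.5 0.5]
[212.3 186.4] [232.4 174.5] [212.9 199.9]
zcam 1515.9113174807865
[[1752.3 1766.6 1791.3 1479.9 1477.7 1497.3 1800.9 1802.  1798.9]
 [1765.8 1775.4 1773.8 1476.5 1488.4 1498.7 1773.5 1771.6 1777.2]
 [1752.1 1755.3 1743.4 1489.7 1490.3 1750.1 1751.8 1746.5 1747.2]
 [1722.3 1738.2 1733.8 1732.4 1736.3 1726.8 1728.2 1729.3 1719.3]
 [1709.7 1707.2 1707.7 1704.4 1711.  1701.2 1697.  1707.  1699.5]
 [1685.9 1676.1 1687.8 1686.2 1684.2 1685.4 1689.  1685.7 1693. ]
 [1664.6 1667.  1665.2 1659.9 1662.3 1668.5 1665.9 1654.6 1663.4]
 [1642.  1646.7 1639.6 1634.1 1647.8 1647.7 1647.1 1646.9 1650.4]
 [1629.3 1628.9 1625.  1626.7 1630.  1621.2 1624.2 1619.6 1624.3]]
```

View pics/c2.png

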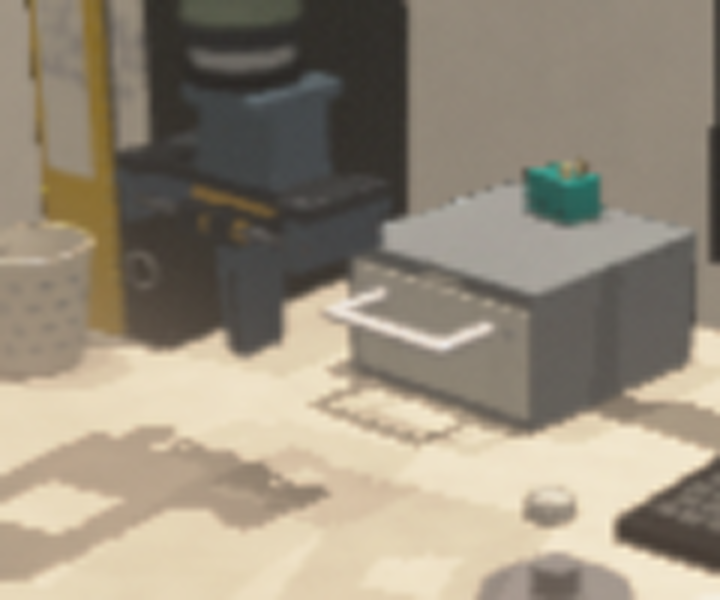

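```bash
python3 - <<'E'
from look import *
p=env.grab_frame('scene')
P=cloud(p).reshape(384,512,3)
for r in range(164,183,2): print(r,[tuple(np.round(P[r,c]).astype(int)) for c in (209,212,215)])
p=env.grab_frame('wrist'); s=env.state()
print(proj(p,s['ee_pos']),proj(p,s['ee_pos']+[0,0,30]),s['ee_pos'])
P=cloud(p).reshape(384,512,3)
for r in range(180,250,5): print(r,[tuple(np.round(P[r,c]).astype(int)) if P[r,c,2]==P[r,c,2] else None for c in (246,256,266)])
E
```

```text
164 [(np.int64(504), np.int64(114), np.int64(157)), (np.int64(511), np.int64(106), np.int64(157)), (np.int64(527), np.int64(106), np.int64(152))]
166 [(np.int64(507), np.int64(118), np.int64(147)), (np.int64(513), np.int64(108), np.int64(148)), (np.int64(535), np.int64(114), np.int64(140))]
168 [(np.int64(505), np.int64(116), np.int64(140)), (np.int64(512), np.int64(107), np.int64(140)), (np.int64(525), np.int64(105), np.int64(137))]
170 [(np.int64(503), np.int64(116), np.int64(133)), (np.int64(513), np.int64(109), np.int64(132)), (np.int64(533), np.int64(113), np.int64(125))]
172 [(np.int64(507), np.int64(120), np.int64(123)), (np.int64(513), np.int64(110), np.int64(123)), (np.int64(529), np.int64(110), np.int64(119))]
174 [(np.int64(504), np.int64(118), np.int64(116)), (np.int64(513), np.int64(110), np.int64(115)), (np.int64(527), np.int64(108), np.int64(111))]
176 [(np.int64(502), np.int64(116), np.int64(109)), (np.int64(517), np.int64(114), np.int64(105)), (np.int64(530), np.int64(112), np.int64(101))]
178 [(np.int64(509), np.int64(123), np.int64(97)), (np.int64(515), np.int64(11
[... 1659 characters left out ...]
(118), np.int64(129)), (np.int64(507), np.int64(123), np.int64(124)), (np.int64(486), np.int64(127), np.int64(185))]
230 [(np.int64(487), np.int64(121), np.int64(185)), (np.int64(506), np.int64(123), np.int64(134)), (np.int64(486), np.int64(127), np.int64(188))]
235 [(np.int64(488), np.int64(121), np.int64(185)), (np.int64(506), np.int64(123), np.int64(141)), (np.int64(487), np.int64(127), np.int64(190))]
240 [(np.int64(489), np.int64(121), np.int64(187)), (np.int64(489), np.int64(124), np.int64(188)), (np.int64(488), np.int64(127), np.int64(191))]
245 [(np.int64(490), np.int64(121), np.int64(188)), (np.int64(490), np.int64(124), np.int64(189)), (np.int64(489), np.int64(127), np.int64(191))]
```

```bash
python3 - <<'E'
from look import *
p=env.grab_frame('wrist'); s=env.state()
P=cloud(p).reshape(384,512,3)
for c in (251,254,258):
    r=next(r for r in range(195,225) if P[r,c,2]>60)
    t,d=ray(p,(c,r-0.5)); print(c,r,np.round(P[r:r+3,c]), (t+d*(s['ee_pos'][0]-16-t[0])/d[0]).round(1))
E
```

```text
251 209 [[506. 120.  96.]
 [507. 120.  97.]
 [507. 120.  99.]] [506.7 120.3  93.5]Traceback (most recent call last):
  File "<stdin>", line 5, in <module>
StopIteration
```

move_arm(plan=[[[2,-0.1,1.5],0,1],[[4,-0.2,0],0,1],[[4,-0.2,0],0,1],[[4,-0.1,0],0,1],[[0.8,0,0],0,1]])

```text
time_s: 7.0
ee_pos: [674.7, 115.4, 71.8]
ee_rot: [180.0, 0.2, 177.2]
force: [-0.1, -0.2, 0.1]
gripper_width: 0.3
gripper_force: 0.0
```

move_arm(plan=[[[0,0,0],0,1],[[0,0,0],0,1]])

```text
time_s: 7.2
ee_pos: [669.1, 115.7, 71.8]
ee_rot: [-180.0, -0.1, 177.3]
force: [0.0, 0.2, 0.2]
gripper_width: 0.3
gripper_force: 0.0
```

move_arm(plan=[[[0.2,0.05,-1.5],0,1],[[0,0,-1.5],0,1],[[0,0,-1],0,1],[[0,0,-1],0,1],[[0,0,0],0,1]])

```text
time_s: 7.7
ee_pos: [671.0, 116.1, 20.5]
ee_rot: [-180.0, -0.2, 177.3]
force: [-0.9, 0.6, 0.2]
gripper_width: 0.6
gripper_force: 0.0
```

move_arm(plan=[[[-0.8,0,0],0,1],[[-1.5,0.1,0],0,1],[[-2,0.1,0],0,1],[[-2,0.1,0],0,1],[[0,0,0],0,1]])

```text
time_s: 8.2
ee_pos: [607.3, 119.2, 23.1]
ee_rot: [-180.0, -0.1, 177.3]
force: [0.1, -0.1, -0.1]
gripper_width: 0.4
gripper_force: 0.0
```

```bash
python3 - <<'E'
from look import *
p=look([]); s=env.state(); print(s['force']); P=cloud(p)
q=P[(P[:,2]>64)&(P[:,2]<82)&(P[:,0]<690)&(P[:,0]>420)&(abs(P[:,1]-120)<70)];print('wrist',len(q), np.percentile(q[:,:2],[1,99],axis=0) if len(q) else '')
E
```

```text
tcp [609.1 119.3  23.3] [180.    0.  177.3] 8.25
[ 0.8  0.2 -0.1]
wrist 6196 [[569.1  52.7]
 [631.6 187. ]]
```

move_arm(plan=[[[-2,0.1,0],0,1],[[-2,0.1,0],0,1],[[-2,0.1,0],0,1],[[-1,0,0],0,1],[[0,0,0],0,1]])

```text
time_s: 8.75
ee_pos: [539.3, 122.3, 22.8]
ee_rot: [180.0, -0.0, 177.3]
force: [0.2, -0.9, 0.6]
gripper_width: 0.6
gripper_force: 0.0
```

move_arm(plan=[[[-0.5,0,0],0,1],[[-0.4,0,0],0,1],[[0,0,0],0,1]])

```text
time_s: 9.05
ee_pos: [531.0, 122.3, 22.4]
ee_rot: [180.0, 0.0, 177.3]
force: [1.2, 1.1, 0.5]
gripper_width: 0.4
gripper_force: 0.6
```

move_arm(plan=[[[-0.3,0,0],0,1],[[-0.3,0,0],0,1],[[0,0,0],0,1]])

```text
time_s: 9.35
ee_pos: [529.0, 122.5, 22.7]
ee_rot: [179.9, 0.5, 177.3]
force: [9.8, -0.1, -5.1]
gripper_width: 0.3
gripper_force: 4.8
```

move_arm(plan=[[[0.8,0,0],0,1],[[0,0,4],0,1],[[0,0,5],0,1],[[3,0,5],0,1],[[5,0,4],0,1]])

```text
time_s: 9.85
ee_pos: [596.4, 122.1, 189.9]
ee_rot: [180.0, -0.0, 177.3]
force: [2.3, 0.3, -0.5]
gripper_width: 0.2
gripper_force: 0.0
```

move_arm(plan=[[[5,0,2],0,0.4],[[5,0,0],0,0.4],[[2,0,0],0,0.4],[[0,0,0],0,0.4]])

```text
time_s: 10.25
ee_pos: [715.0, 121.6, 202.3]
ee_rot: [-179.9, -0.2, 177.2]
force: [0.1, 0.3, -1.1]
gripper_width: 29.6
gripper_force: 0.0
```

```bash
python3 - <<'E'
from look import *
p=look(['tub_rim','pull_slot'],'w3.png'); P=cloud(p)
a=np.radians(-2.6); ex=np.array([np.cos(a),np.sin(a)]); ey=np.array([-ex[1],ex[0]])
q=P[(P[:,2]>66)&(P[:,2]<82)&(P[:,0]<550)&(P[:,0]>420)&(abs(P[:,1]-120)<70)]
u=q[:,:2]@ex; print('bar',np.percentile(u,[1,2]))
q=sel(P,(623,118),55,57,69); c=cv2.minEnclosingCircle(q[:,:2].astype(np.float32)); print('rim',len(q),c)
# algebraic circle fit of seal ring
A=np.c_[q[:,:2],np.ones(len(q))]; s=np.linalg.lstsq(A,(q[:,:2]**2).sum(1),rcond=None)[0]; print('fit',s[:2]/2,np.sqrt(s[2]+(s[:2]**2).sum()/4))
E
```

```text
tcp [713.3 121.8 202.8] [-180.    -0.3  177.2] 10.3
tub_rim 0.66 [247.2 104.9] [615.9 116.2  18.8] [619.5 117.2  60. ]
bar [507.8 508. ]
rim 955 ((620.9039916992188, 118.22710418701172), 43.38402557373047)
fit [621.1 118.3] 40.59210613257942
```

View pics/w3.png

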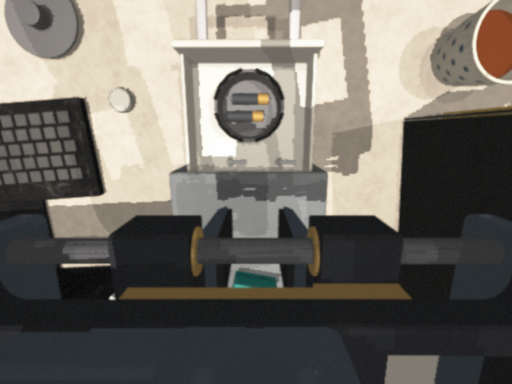

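move_arm(plan=[[[-4,-4,0],0,0],[[-4,-4.5,0],0,0],[[-3,-4.5,0],0,0],[[-2,-4.5,-1],0,0],[[-1.3,-4.5,-2],0,0]])

```text
time_s: 10.9
ee_pos: [582.5, -81.9, 177.9]
ee_rot: [-180.0, 0.2, 177.3]
force: [1.8, 0.6, -0.8]
gripper_width: 81.4
gripper_force: 0.0
```

move_arm(plan=[[[0,-4,-2],0,0],[[0,0,0],0,0],[[0,0,0],0,0]])

```text
time_s: 11.2
ee_pos: [583.4, -121.1, 155.7]
ee_rot: [179.9, -0.1, 177.2]
force: [-0.1, 1.5, -0.3]
gripper_width: 91.0
gripper_force: 0.0
```

```bash
cat > lid.py <<'E'
from look import *
def fit(q):
    A=np.c_[q[:,:2],np.ones(len(q))]; s=np.linalg.lstsq(A,(q[:,:2]**2).sum(1),rcond=None)[0]; return (s[:2]/2).round(1),np.sqrt(s[2]+(s[:2]**2).sum()/4).round(1)
E
python3 - <<'E'
from lid import *
p=look(['lid'],'w4.png'); P=cloud(p)
for z0,z1,rad in [(9,18,60),(29,38,30)]:
    q=sel(P,(494,-143),rad,z0,z1); print(len(q),q.mean(0),cv2.minEnclosingCircle(q[:,:2].astype(np.float32)))
    q2=q[:,:2].astype(np.float32); h=cv2.convexHull(q2)[:,0]; print(fit(h))
# fingertips: lowest points near tcp
s=env.state(); X=s['ee_pos']
q=P[(abs(P[:,0]-X[0])<25)&(abs(P[:,1]-X[1])<70)&(P[:,2]>X[2]-20)&(P[:,2]<X[2]+70)]
print(np.percentile(q,[0.5,2,50],axis=0))
print(s['gripper_width'])
E
```

```text
tcp [ 584.2 -120.3  156.3] [180.    0.  177.3] 11.25
lid 0.96 [236.  113.8] [ 499.1 -138.1   33.9] [ 497.2 -140.2    0. ]
4059 [ 496.8 -143.6   13.6] ((497.83660888671875, -143.93946838378906), 45.8235969543457)
(array([ 497.9, -143.9]), np.float64(45.5))
462 [ 497.8 -143.8   33.5] ((497.6361389160156, -143.88519287109375), 13.939022064208984)
(array([ 497.8, -143.9]), np.float64(13.6))
[[ 562.9 -175.   192.1]
 [ 563.1 -174.   192.9]
 [ 569.7  -76.3  212.7]]
91.10681678965068
```

move_arm(plan=[[[-4.4,-1.2,0],0,0],[[-4.2,-1.1,-3],0,0],[[0,0,-4],0,0],[[0,0,-4],0,0],[[0,0,0],0,0]])

```text
time_s: 11.8
ee_pos: [497.4, -141.0, 43.8]
ee_rot: [179.8, -0.5, 177.4]
force: [0.5, -0.2, 0.2]
gripper_width: 91.3
gripper_force: 0.0
```

move_arm(plan=[[[0,0,0],0,0],[[0,0,0],0,0]])

```text
time_s: 12.0
ee_pos: [503.4, -143.4, 49.4]
ee_rot: [-179.9, 0.3, 177.3]
force: [-0.9, 0.3, 0.0]
gripper_width: 91.1
gripper_force: 0.0
```

move_arm(plan=[[[-0.5,0,-3],0,0],[[0,0,-2],0,0.3],[[0,0,-1],0,0.3],[[0,0,0],0,0.3],[[0,0,0],0,0.3]], squeeze=15)

```text
time_s: 12.5
ee_pos: [497.5, -143.8, -11.7]
ee_rot: [-180.0, 0.1, 177.3]
force: [-0.9, 0.2, 0.3]
gripper_width: 64.3
gripper_force: 0.0
```

move_arm(plan=[[[0,0,-0.6],0,0.3],[[0,0,0],0,0.3]])

```text
time_s: 12.7
ee_pos: [496.3, -143.6, -18.8]
ee_rot: [-180.0, 0.0, 177.3]
force: [-0.1, 1.2, 0.6]
gripper_width: 64.0
gripper_force: 0.0
```

move_arm(plan=[[[0,0,0],0,1],[[0,0,0],0,1],[[0,0,0],0,1],[[0,0,0],0,1],[[0,0,0],0,1]], squeeze=30)

```text
time_s: 13.2
ee_pos: [496.1, -143.6, -18.9]
ee_rot: [180.0, 0.0, 177.3]
force: [0.0, -0.2, 0.6]
gripper_width: 27.1
gripper_force: 30.1
```

move_arm(plan=[[[0,0,2],0,1],[[0,0,4],0,1],[[0,0,5],0,1],[[0,3,3],0,1],[[2,4,0],0,1]])

```text
time_s: 13.7
ee_pos: [517.8, -74.6, 126.0]
ee_rot: [-179.9, 0.5, 177.1]
force: [1.9, -0.7, -0.7]
gripper_width: 27.1
gripper_force: 30.0
```

move_arm(plan=[[[2.5,4.5,0],0,1],[[2.5,4.5,0],0,1],[[2.5,4.5,0],0,1],[[2,3.5,0],0,1],[[0.8,2.2,0],0,1]])

```text
time_s: 14.2
ee_pos: [618.3, 117.6, 120.4]
ee_rot: [180.0, 0.0, 177.4]
force: [0.8, -0.8, -0.9]
gripper_width: 26.8
gripper_force: 30.0
```

move_arm(plan=[[[0,0,0],0,1],[[0,0,0],0,1],[[0,0,0],0,1]])

```text
time_s: 14.5
ee_pos: [616.2, 113.4, 120.8]
ee_rot: [-180.0, -0.1, 177.2]
force: [1.1, 0.3, -1.4]
gripper_width: 26.7
gripper_force: 30.0
```

```bash
python3 - <<'E'
from lid import *
p=look([]); P=cloud(p); s=env.state(); X=s['ee_pos']; print(s['gripper_width'])
zp=X[2]+18.9+13
q=sel(P,X,60,zp-3,zp+4); print('plate',len(q),np.percentile(q,[1,50,99],axis=0))
A=np.c_[q[:,:2],np.ones(len(q))]; print('slopes',np.linalg.lstsq(A,q[:,2],rcond=None)[0])
h=q[(q[:,0]<q[:,0].mean()+100)][:,:2].astype(np.float32); h=cv2.convexHull(h)[:,0]; h=h[h[:,0]<X[0]-8]; print(fit(h))
E
```

```text
tcp [616.4 113.3 121. ] [-180.    -0.   177.2] 14.55
27.12025139621189
plate 6103 [[573.4  75.3 151.7]
 [595.3 114.  153.3]
 [658.3 153.6 154.9]]
slopes [ -0.   -0.  153.6]
(array([617.5, 113.6]), np.float64(45.4))
```

move_arm(plan=[[[0.36,0.47,-2],0,1],[[0,0,-2],0,1],[[0,0,-1.5],0,1],[[0,0,0],0,1],[[0,0,0],0,1]])

```text
time_s: 15.05
ee_pos: [620.6, 118.4, 66.5]
ee_rot: [180.0, 0.0, 177.2]
force: [0.1, -0.9, -0.0]
gripper_width: 27.4
gripper_force: 30.0
```

move_arm(plan=[[[-0.05,-0.03,-1.2],0,1],[[0,0,-1],0,1],[[0,0,-0.5],0,1],[[0,0,0],0,1]])

```text
time_s: 15.45
ee_pos: [619.6, 118.9, 38.3]
ee_rot: [-180.0, -0.1, 177.3]
force: [-0.6, 0.8, -0.3]
gripper_width: 27.3
gripper_force: 30.0
```

move_arm(plan=[[[0,0,-0.2],0,1],[[0,0,-0.2],0,1],[[0,0,0],0,1]])

```text
time_s: 15.75
ee_pos: [620.7, 119.1, 36.4]
ee_rot: [180.0, 0.1, 177.3]
force: [-1.1, -0.2, 5.7]
gripper_width: 27.2
gripper_force: 30.0
```

move_arm(plan=[[[0,0,-0.2],0,1],[[0,0,0],0,1]])

```text
time_s: 15.95
ee_pos: [621.0, 119.1, 34.9]
ee_rot: [180.0, 0.2, 177.3]
force: [-1.4, -0.6, 5.9]
gripper_width: 27.0
gripper_force: 30.0
```

move_arm(plan=[[[0,0,-0.2],0,1],[[0,0,0],0,1]])

```text
time_s: 16.15
ee_pos: [621.2, 119.1, 33.2]
ee_rot: [180.0, 0.2, 177.3]
force: [-1.5, -0.9, 7.8]
gripper_width: 27.4
gripper_force: 30.0
```

move_arm(plan=[[[0,0,-0.2],0,1],[[0,0,0],0,1]])

```text
time_s: 16.35
ee_pos: [622.9, 119.0, 33.1]
ee_rot: [180.0, 0.4, 177.3]
force: [-1.7, -2.0, 14.5]
gripper_width: 27.0
gripper_force: 30.0
```

move_arm(plan=[[[0,0,-0.1],0,1],[[0,0,0],0,1],[[0,0,0],0,1]])

```text
time_s: 16.65
ee_pos: [623.7, 119.0, 33.1]
ee_rot: [179.9, 0.5, 177.3]
force: [-2.2, -2.1, 18.5]
gripper_width: 27.3
gripper_force: 30.0
```

move_arm(plan=[[[0,0,0.3],0,1],[[0,0,0],0,0.6],[[0,0,0],0,0.5],[[0,0,0],0,0.5]])

```text
time_s: 17.05
ee_pos: [619.6, 119.0, 30.3]
ee_rot: [-180.0, -0.1, 177.3]
force: [0.8, -0.3, 0.2]
gripper_width: 45.2
gripper_force: 0.0
```

move_arm(plan=[[[0,0,2],0,0.5],[[0,0,4],0,0.5],[[0,0,4],0,0.5],[[4.5,0,4],0,0.5],[[4.5,0,0],0,0.5]])

```text
time_s: 17.55
ee_pos: [705.1, 119.7, 171.3]
ee_rot: [179.9, 0.6, 177.3]
force: [0.7, -0.7, 0.6]
gripper_width: 45.7
gripper_force: 0.0
```

move_arm(plan=[[[0,0,0],0,0.5],[[0,0,0],0,0.5]])

```text
time_s: 17.75
ee_pos: [702.0, 118.8, 162.1]
ee_rot: [-180.0, -0.2, 177.2]
force: [0.8, -0.2, 0.2]
gripper_width: 45.8
gripper_force: 0.0
```

```bash
python3 - <<'E'
from lid import *
p=look(['lid'],'w5.png'); P=cloud(p)
q=sel(P,(621,118),44,60,76); q=q[np.hypot(q[:,0]-621,q[:,1]-118)>18]
print(len(q),np.percentile(q[:,2],[2,50,98])); A=np.c_[q[:,:2]-[621,118],np.ones(len(q))]; print('plane',(np.linalg.lstsq(A,q[:,2],rcond=None)[0]*[92,92,1]))
h=cv2.convexHull(sel(P,(621,118),55,60,76)[:,:2].astype(np.float32))[:,0]; print(fit(h))
q=sel(P,(621,118),25,78,95); print('knob',q.mean(0))
q=P[(P[:,0]>540)&(P[:,0]<575)&(abs(P[:,1]-118)<75)&(P[:,2]>84)&(P[:,2]<92)]; print('front top z',np.median(q[:,2]),np.percentile(q[:,0],[2,98]))
E
```

```text
tcp [701.2 118.9 162.5] [-180.    -0.2  177.3] 17.8
lid 0.91 [257.2 117.5] [624.7 125.3  85.5] [621.  126.1   0. ]
4595 [64.3 65.8 67.3]
plane [-0.   0.1 65.8]
(array([619. , 119.5]), np.float64(47.6))
knob [623.1 119.1  85.7]
front top z 88.33397595803615 [556.1 568.6]
```

View pics/w5.png

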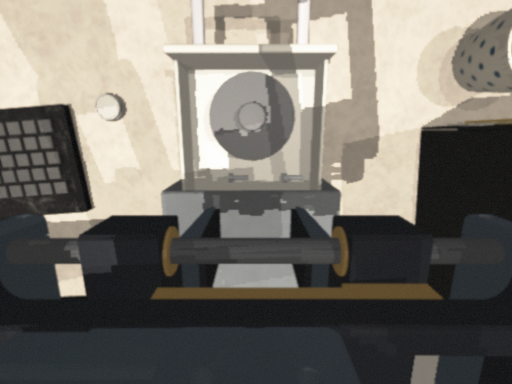

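move_arm(plan=[[[-4.5,0,0],0,1],[[-5,0,0],0,1],[[-5,0,0],0,1],[[-5,0,0],0,1],[[-4,0.2,0],0,1]])

```text
time_s: 18.35
ee_pos: [462.7, 120.5, 164.0]
ee_rot: [-180.0, -0.1, 177.3]
force: [0.5, -0.4, 0.8]
gripper_width: 8.4
gripper_force: 0.0
```

move_arm(plan=[[[-0.3,0.1,-3],0,1],[[0,0,-4],0,1],[[0,0,-4],0,1],[[0,0,-2.5],0,1],[[0,0,0],0,1]])

```text
time_s: 18.85
ee_pos: [459.9, 121.1, 26.6]
ee_rot: [-179.9, -0.5, 177.3]
force: [0.3, 0.0, 0.0]
gripper_width: 0.6
gripper_force: 0.0
```

move_arm(plan=[[[1,0,-0.4],0,1],[[1,0,0],0,1],[[1.5,-0.1,0],0,1],[[2,-0.1,0],0,1],[[2,-0.1,0],0,1]])

```text
time_s: 19.35
ee_pos: [540.0, 119.5, 26.4]
ee_rot: [179.9, -0.0, 177.2]
force: [-2.8, 1.9, -0.4]
gripper_width: 0.5
gripper_force: 1.6
```

move_arm(plan=[[[2,-0.1,0],0,1],[[2,-0.1,0],0,1],[[2,-0.1,0],0,1],[[0.5,0,0],0,1],[[0,0,0],0,1]])

```text
time_s: 19.85
ee_pos: [606.3, 115.9, 26.3]
ee_rot: [180.0, 0.2, 177.2]
force: [0.1, -0.0, -0.1]
gripper_width: 0.5
gripper_force: 0.0
```

move_arm(plan=[[[0.4,0,0],0,1],[[0.3,0,0],0,1],[[0,0,0],0,1]])

```text
time_s: 20.15
ee_pos: [611.1, 115.9, 25.5]
ee_rot: [-180.0, -0.0, 177.3]
force: [-0.9, -0.3, 0.2]
gripper_width: 0.3
gripper_force: 0.4
```

move_arm(plan=[[[0.3,0,0],0,1],[[0.2,0,0],0,1],[[0,0,0],0,1]])

```text
time_s: 20.45
ee_pos: [616.6, 115.9, 25.2]
ee_rot: [-180.0, 0.0, 177.3]
force: [-0.3, -0.5, 0.8]
gripper_width: 0.9
gripper_force: 0.6
```

move_arm(plan=[[[0.3,0,0],0,1],[[0.2,0,0],0,1],[[0,0,0],0,1]])

```text
time_s: 20.75
ee_pos: [619.2, 115.8, 25.1]
ee_rot: [-180.0, -0.3, 177.3]
force: [-7.6, -1.2, 3.3]
gripper_width: 0.5
gripper_force: 3.4
```

move_arm(plan=[[[0.2,0,0],0,1],[[0.2,0,0],0,1],[[0,0,0],0,1]])

```text
time_s: 21.05
ee_pos: [619.0, 115.8, 25.2]
ee_rot: [-179.9, -0.8, 177.2]
force: [-15.6, -0.5, 11.4]
gripper_width: 0.2
gripper_force: 7.8
```

move_arm(plan=[[[-1.5,0,0],0,1],[[-3,0,0],0,1],[[-2,0,4],0,1],[[0,0,5],0,1],[[0,0,5],0,1]])

```text
time_s: 21.55
ee_pos: [560.4, 116.3, 166.8]
ee_rot: [180.0, 0.1, 177.3]
force: [1.9, -0.1, 0.1]
gripper_width: 0.6
gripper_force: 0.0
```

move_arm(plan=[[[5,0,5],0,1],[[5,0,3],0,1],[[5,0,0],0,1],[[4,0,0],0,1],[[0,0,0],0,1]])

```text
time_s: 22.05
ee_pos: [733.5, 115.8, 222.8]
ee_rot: [180.0, 0.1, 177.2]
force: [-0.2, 0.4, -0.4]
gripper_width: 0.2
gripper_force: 0.0
```

```bash
python3 - <<'E'
from look import *
p=look([],'w6.png'); P=cloud(p); a=np.radians(-2.6); ex=np.array([np.cos(a),np.sin(a)])
q=sel(P,(650,116),62,68,80); q=q[q[:,0]<680]; print('bar u (first 630.5)',np.percentile(q[:,:2]@ex,[1,2]))
q=sel(P,(775,115),110,100,112); print('unit front u',np.percentile(q[:,:2]@ex,[0.5,1,5]))
p=env.grab_frame('top')
for l in ['mug','tape','labels']: print(l,[at_z(p,d['point'],0) for d in env.landmark_of(p,l)[:1]])
E
```

```text
tcp [730.7 115.9 223.5] [180.   -0.1 177.2] 22.1
bar u (first 630.5) [631.2 631.3]
unit front u [689.  689.1 692.2]
mug [array([554.2, 406.8,   0. ])]
tape [array([ 501.7, -377.6,    0. ])]
labels [array([ 507.3, -263.3,    0. ])]
```

View pics/w6.png

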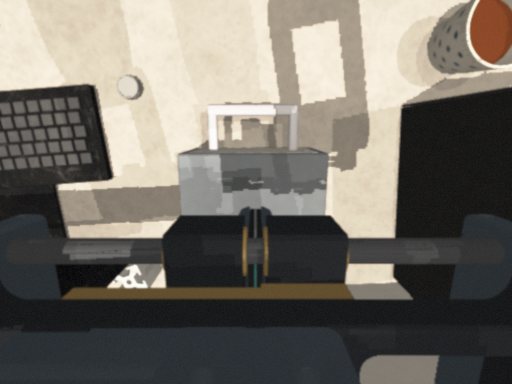

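```bash
python3 -c "
from h import *
print(env.job_done())"
```

```text
the job is handed in; nothing more can be done
None
```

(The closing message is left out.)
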